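# Stack the drill cases by the vice

### The arm

A 7-joint arm with a two-finger parallel gripper is mounted at the origin on the work surface. World frame = base frame: x ahead of the robot, y to its left, z up, the work surface at z = 0. Lengths are in m, angles in rad, forces in N, time in s.
With the tool pointing down it reaches from about 0.425 to 0.925 m from the base axis. Payload 6.8 kg.
Tool frame: the origin (TCP) lies midway between the tips of the shut fingers; the grasp point (between the pads) lies arm.grip_point_offset behind it (arm.grip_point_offset is the distance from the TCP to the grasp point, in m); z points along the fingers, y is the line along which they close (so a half turn about z gives the same grasp; the last joint's range is limited). The gripper opens to 85 mm and grips with 20 to 120 N. Pads are 22 mm wide; open, the fingers measure 114 mm over their backs; the gripper's body (76 mm by 85 mm) begins 54 mm behind the grasp point. The pads swing forward as they close: fully open they stand 13 mm farther back than shut.
Start: joints at [-1.323, 0.477, 0.022, 1.555, -0.011, 1.109, -0.083], TCP at [0.235, 0.633, 0.206] pointing down, gripper open.
Joint ranges: [-2.96, 2.96], [-0.34, 2.1], [-1.41, 1.46], [0.24, 2.44], [-1.37, 4.51], [0.17, 1.92], [-2.96, 2.96]. Speed limits (rad/s): [2.39, 2.39, 3.14, 3.14, 3.14, 3.14, 3.14].

### API

Orientations are given as a unit quaternion [w, x, y, z].
In Python, from plant import arm gives the robot as it stands. The module is installed in compiled form; this text tells all that it offers.
- The arm moves only by the shell command python3 -m creep 'ROWS' [FORCE]. ROWS is JSON, a list of rows, each a list of 7 numbers: the shift along the world's x, y, z each as a share of 30 mm, from -1 to 1, then the turn, a rotation vector about the world's x, y, z each as a share of 4 degrees, from -1 to 1, then the opening, from 0 (shut) to 1 (fully open). A call has 1 to 12 rows; each row shifts and turns the commanded pose from where the row before left it; what a row does not reach is not made up. A row lasts 1/8 s, in which the tool goes at most 62.5 mm and 10.7 degrees, less where a joint would pass 70% of its speed; a pose out of reach is approached as far as the arm can. A call with a number of a shift or a turn outside -1 to 1 is refused whole. A call with a gripper value outside its range is refused whole. The fingers move at their own pace and stop on an object; FORCE is the grip in N (left out, the last holds). Time passes only in rows, so rows that do not move let the fingers close. It gives the time, the measured TCP pose, the force, the opening and the grip force at its end, in the units of the state.
- arm.get_state(): the state, without advancing time (a new reading comes with each control period).
- arm.grab_frame(name): name is "side" or "top"; returns (picture, depth): 420x560x3 uint8, red, green, blue; 420x560 float32, m along the optical axis (not along the pixel's ray), 0 where there is no reading.
- arm.camera_model(name): a dict with "fx", "fy", "cx", "cy" (pixels), "k1" (the pictures are not rectified: a ray, as slopes to the right and down, at radius r is drawn at 1 + k1 r^2 times it, then the intrinsics apply), "rvec" (rotation vector, rad) and "tvec" (3), from world to camera coordinates, as OpenCV has them. Camera axes: x right, y down, z forward; pixel columns grow to the right and rows downward; lengths in m; the calibration is good to about 2 mm. A picture is of the moment at which its call begins. camera_model takes no time and is no camera call.
- arm.finish_job(): hands the job in; it is judged then, once.
The state is a dict: "clock": time; "joint_positions": joint angles; "joint_velocities": joint speeds; "effort": joint torques, N m; "ee_pos": TCP position; "tcp_rot": TCP orientation; "force": force on the tool from outside, world axes, zero at the start; "ft_torque": the same for the moment, N m; "width": finger opening in m; "gripper_force": force on a finger pad.
Only numpy, scipy, OpenCV 4.12 (cv2) and the standard library are available. Lean on these libraries where they do the work, as an engineer would, in place of code of your own. Each camera call takes 0.05 s, during which the arm holds its last target. There are 200 camera calls.

### The job

First swing the bench lamp by its knob away from above the big case that it now overhangs, round to over the vice jaws, where it stays. Then stack the three loose metal cases squarely on the big case, largest at the bottom and smallest on top, the one on the sloping rack included: each centred on the one below with long sides parallel. Set each case down gently, never dropping or tipping it, and leave the big case and the other things on the bench where they are.

Things in the scene. Friction and masses are not known exactly. Their poses are not given: they have to be found in the camera images.
- base_case: The big closed sheet-steel case, 116 (x) x 68 (y) x 50 (z) mm, 1.6 kg, lying flat on the bench: the foot of the column. Origin at the centre of its underside, z up, x along its long side. It is loose and must stay put.
- large_case: Largest loose closed sheet-steel case, 108 (x) x 64 (y) x 42 (z) mm, about 0.45 kg, lying flat on the bench. Origin at the centre of its underside, z up through its lid, x along its long side. A smooth box; it can be gripped across y.
- medium_case: Middle loose closed sheet-steel case, 96 (x) x 58 (y) x 36 (z) mm, about 0.32 kg, lying on the rack's shelf, which slopes 30 degrees, its lower end against the lip. Origin at the centre of its underside, z out through its lid (30 degrees from vertical at the start), x along its long side, up the slope. It can be gripped across y.
- small_case: Smallest closed sheet-steel case, 84 (x) x 50 (y) x 30 (z) mm, about 0.22 kg, lying flat on the bench. Origin at the centre of its underside, z up through its lid, x along its long side. It can be gripped across y.
- rack: Grey sheet-metal rack fixed to the bench, 100 mm wide (y), about 120 mm deep (x), its top edge 83 mm above the bench. Origin at the centre of its foot. Its shelf rises at 30 degrees towards the rack's +x, the low end to -x having a lip that stands 14 mm above the shelf's surface; no sides, so a case on it is free at both long sides.
- lamp_knob (a point): Middle of the upright knob (18 mm across, 220 to 265 mm above the bench) on the middle of the lamp's head (100 mm across, 167 to 220 mm up). Its x axis points level along the 16 mm arm to the upright swivel axis 280 mm away, where the post stands (foot 110 mm across, hub 40 mm, top at 230 mm). The swivel is stiff, 2 to 3 N at the knob, and stays where it is left.
- vice_jaw (a point): Middle of the top of the closed jaws of a small machine vice fixed to the bench, 74 mm above the bench. The vice is about 160 mm (with its screw) by 90 mm, and nowhere taller than 74 mm.
- jar: Bystander: upright lidded jar, 58 mm across, 85 mm tall, origin at the centre of its underside.
- screwdriver: Bystander: screwdriver, 170 mm long, lying along its x, under 35 mm thick.
- bar_offcut: Bystander: square steel bar offcut, 130 x 20 x 20 mm, long side along its x, origin at the centre of its underside.
- grinder: Bystander: angle grinder lying on its disc, about 290 mm long along its x, 70 mm tall, 1.9 kg, with a 100 mm side handle to its -y.
Not all that is in view belongs to the job. What is shaped like the rack but blue is not meant.

How it is judged:
On the way, in this order (a step that is already met when the one before it is completed fails the run):
1. the lamp's head is over the vice jaws (horizontal distance between lamp_knob and vice_jaw below 0.045 m), for 0.2 s.
2. the largest loose case is square on the big case (horizontal distance between large_case and base_case below 0.01 m and z of large_case in the frame of base_case between 0.046 and 0.054 m and angle between the x axis of large_case and the x axis of base_case, either way round below 0.12 rad and angle between large_case's own z axis and vertical below 0.06 rad), for 0.2 s.
3. the middle case is square on the largest (horizontal distance between medium_case and large_case below 0.01 m and z of medium_case in the frame of large_case between 0.038 and 0.046 m and angle between the x axis of medium_case and the x axis of large_case, either way round below 0.12 rad and angle between medium_case's own z axis and vertical below 0.06 rad), for 0.2 s.
4. the smallest case is square on the middle one (horizontal distance between small_case and medium_case below 0.01 m and z of small_case in the frame of medium_case between 0.032 and 0.04 m and angle between the x axis of small_case and the x axis of medium_case, either way round below 0.12 rad and angle between small_case's own z axis and vertical below 0.06 rad), for 0.2 s.
At the end, for the whole second after the job is handed in: Lamp knob within 45 mm (from above) of the vice jaws' middle. Large, middle, small case in that order on the big case, each flat (0.06 rad), centred on the one below within 10 mm, long sides parallel within 0.12 rad, at rest, released; big case within 20 mm of its start (all of step 2 and all of step 3 and all of step 4 and horizontal distance between lamp_knob and vice_jaw below 0.045 m and distance of base_case from where it was at the start of the episode below 0.02 m and linear speed of each of large_case, medium_case, small_case below 0.02 m/s); the robot touches nothing.
It fails at once if a case is dropped, thrown or tipped off: moving faster than 0.35 m/s or turning faster than 2 rad/s while the fingers are not on it ((contact force between the fingers and large_case below 0.05 N and (linear speed of large_case above 0.35 m/s or angular speed of large_case above 2 rad/s)) or (contact force between the fingers and medium_case below 0.05 N and (linear speed of medium_case above 0.35 m/s or angular speed of medium_case above 2 rad/s)) or (contact force between the fingers and small_case below 0.05 N and (linear speed of small_case above 0.35 m/s or angular speed of small_case above 2 rad/s))).
It fails at once if the base case is shifted by more than 20 mm (distance of base_case from where it was at the start of the episode above 0.02 m).
It fails at once if a bystander is shifted by more than 30 mm (distance of any of jar, screwdriver, bar_offcut, grinder from where it was at the start of the episode above 0.03 m).
It also fails if it takes over 72 s, if anything falls off the work surface, if the arm or the gripper's body presses on something with over 40 N, if the wrist force passes 120 N, or if a joint passes its speed limit or range.

## Working session

There is one attempt and no reset: what is moved stays moved. The work goes in short steps, Python scripts to look and compute and a shell command to move; the robot and the scene stay as the last step left them, time stands still between calls to the robot, and variables do not carry over. Pictures are saved under pics/ and viewed, at most 10 in all, crops included, and the job is handed in when it is done.

```bash
mkdir -p pics
cat > h.py <<'E'
import numpy as np, cv2
from plant import arm
def grab(n):
    p,d=arm.grab_frame(n); np.savez(f'{n}.npz',p=p,d=d); return p,d
def load(n):
    f=np.load(f'{n}.npz'); return f['p'],f['d']
def cloud(n,d):
    m=arm.camera_model(n); K=np.array([[m['fx'],0,m['cx']],[0,m['fy'],m['cy']],[0,0,1.]])
    h,w=d.shape; v,u=np.mgrid[:h,:w]
    # r of undistorted ray; drawn = ray*(1+k1 r^2)
    pts=np.stack([u,v],-1).reshape(-1,1,2).astype(float)
    x=cv2.undistortPointsIter(pts,K,np.array([m['k1'],0,0,0.]),None,None,(3,40,1e-9)).reshape(h,w,2)
    R=cv2.Rodrigues(np.array(m['rvec'],float))[0]; t=np.array(m['tvec'],float).ravel()
    c=np.dstack([x*d[...,None],d]); W=(c-t)@R
    W[d<=0]=np.nan
    return W
E
python3 - <<'E'
from h import *
print(arm.get_state(), arm.grip_point_offset)
for n in('side','top'):
    p,d=grab(n); cv2.imwrite(f'pics/{n}0.png',p[...,::-1]); m=arm.camera_model(n); print(m)
    R=cv2.Rodrigues(np.array(m['rvec'],float))[0]; print(-R.T@np.array(m['tvec']).ravel())
E
```

```text
{'clock': 0.0, 'joint_positions': array([-1.32312026,  0.47778354,  0.02232521,  1.55648326, -0.01149918,
        1.10930442, -0.08309264]), 'joint_velocities': array([ 0.00074963,  0.00082335,  0.00138061, -0.00017697,  0.00075542,
        0.00029984,  0.00075083]), 'effort': array([-6.25561788e-04, -5.96433735e+01,  1.60685442e+00, -2.81193066e+01,
        1.22657191e-02,  9.22963925e-03, -4.78505427e-06]), 'ee_pos': array([0.23489581, 0.63210789, 0.20452316]), 'tcp_rot': array([-9.84959411e-05,  1.76930636e-01,  9.84222888e-01, -9.20049432e-04]), 'force': array([ 0.04213842,  0.40437798, -0.13271981]), 'ft_torque': array([ 0.00706988,  0.04385384, -0.0062344 ]), 'gripper_force': 0.0, 'width': 0.0852249384395191} 0.0187
{'fx': 403.3259338530686, 'fy': 403.3259338530686, 'cx': 275.77936635335857, 'cy': 213.89988183679063, 'k1': 0.0023605760039078372, 'rvec': array([ 2.27114514, -0.67962155,  0.29381951]), 'tvec': array([-0.44992575,  0.32291654,  0.92730903])}
[ 0.13113945 -0.60454312  0.88540407]
{'fx': 379.2528917124656, 'fy': 379.2528917124656, 'cx': 283.3624418196582, 'cy': 211.22442010872837, 'k1': -0.10110853763528257, 'rvec': array([ 2.14072066, -2.10325498,  0.18555634]), 'tvec': array([0.01517893, 0.54658169, 1.16782248])}
[0.32519547 0.01296561 1.2477464 ]
```

View pics/top0.png

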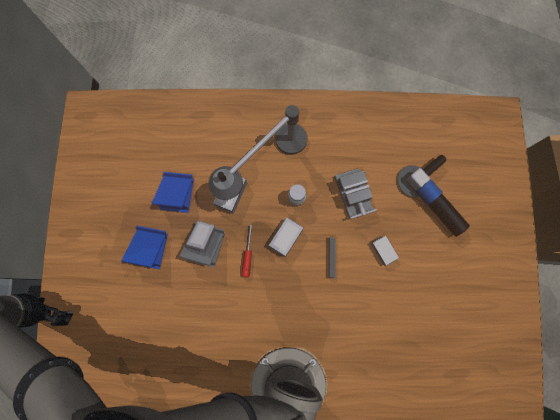

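View pics/side0.png

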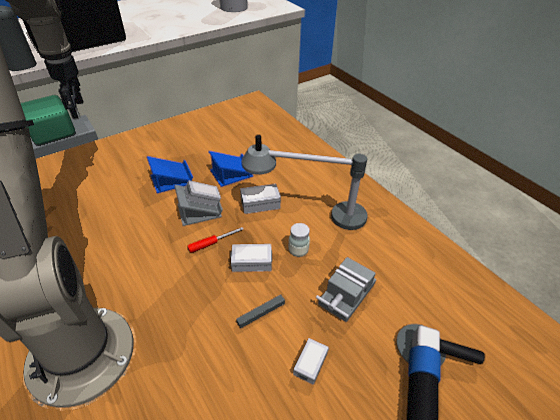

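The top view (image up = +x, left = +y) shows:
- lamp knob at (222,177) and lamp post at (292,120), with the big case under the head at (230,195)
- large case at (286,237) and small case at (385,250)
- medium case at (201,232), on the grey rack at (203,245)
- vice at (355,193), jar (297,194), screwdriver (247,252), bar (331,257), grinder (430,200)

There are three rack-shaped things, at (173,192), (145,247) and (203,245). The first two are blue, so only (203,245) fits: it is grey and carries a case. I'll confirm this in a crop while measuring.

```bash
cat > m.py <<'E'
from h import *
def rect(P): 
    (c,s,a)=cv2.minAreaRect(P[:,:2].astype(np.float32)*1000)
    if s[0]<s[1]: s=s[::-1]; a+=90
    return np.round(c,1),np.round(s,1),round((a+90)%180-90,1)
def top_rect(n,W,x0,x1,y0,y1,z0,z1):
    m=(W[...,0]>x0)&(W[...,0]<x1)&(W[...,1]>y0)&(W[...,1]<y1)&(W[...,2]>z0)&(W[...,2]<z1)
    m=m.astype(np.uint8)
    k,l,st,_=cv2.connectedComponentsWithStats(m)
    if k<2: return print(n,'none')
    i=1+np.argmax(st[1:,4]); P=W[l==i]; 
    print(n,len(P),rect(P),'mean',np.round(1000*P.mean(0),1),'z',np.round(1000*np.percentile(P[:,2],[5,50,95]),1))
    return P
E
python3 - <<'E'
from m import *
p,d=load('top'); cv2.imwrite('pics/crop.png',cv2.resize(p[150:290,110:310,::-1],(800,560),interpolation=3))
W={n:cloud(n,load(n)[1]) for n in('top','side')}
for nm,(u,v) in dict(knob=(222,177),head=(232,190),post=(292,112),large=(286,237),small=(385,250),med=(201,232),vice=(355,190),jar=(297,190),sd=(246,265),bar=(331,257),bench=(280,300),base=(228,205),rack=(203,255)).items(): print(nm,np.round(1000*W['top'][v,u]))
for nm,(u,v) in dict(knob=(258,142),large=(251,253),small=(311,357),med=(203,189),vice=(350,285),base=(262,193),post=(360,160)).items(): print('s',nm,np.round(1000*W['side'][v,u]))
E
```

```text
knob [598. 190. 264.]
head [577. 170. 204.]
post [803.   3. 233.]
large [464.  15.  46.]
small [ 428. -305.   30.]
med [472. 283.  69.]
vice [ 615. -203.   73.]
jar [609. -17.  84.]
sd [373. 141.  28.]
bar [ 404. -131.   20.]
bench [264.  31.   1.]
base [563. 204.  53.]
rack [399. 272.  73.]
s knob [604. 188. 249.]
s large [468.  14.  41.]
s small [ 430. -307.   30.]
s med [460. 280.  80.]
s vice [ 606. -227.   72.]
s base [616. 194.  52.]
s post [802.  -9. 231.]
```

View pics/crop.png

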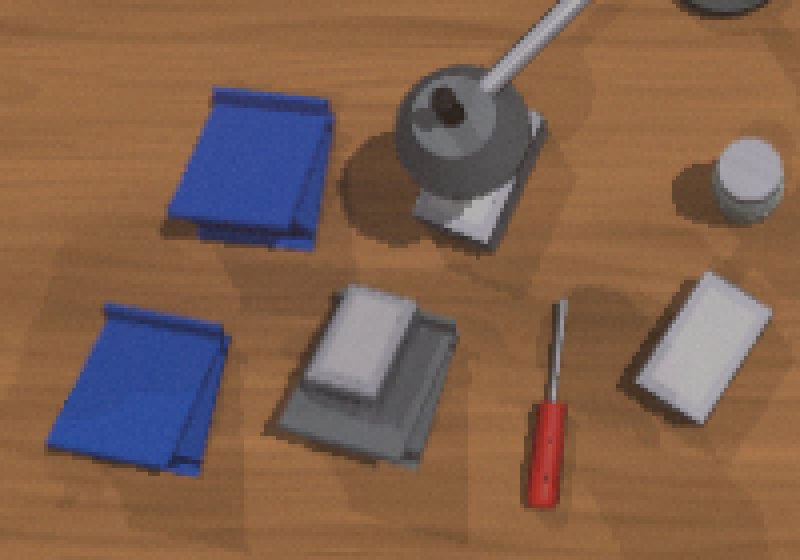

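The crop confirms it: the grey rack at (203,245) carries the medium case, its lip at the far end (+x) and its high edge towards the robot. Both blue ones are empty. Next, exact measurement by fitting the faces.

Run:
```python
from m import *
W={n:cloud(n,load(n)[1]) for n in('top','side')}
for n in W:
    w=W[n]
    print('bench z',np.nanmedian(w[...,2][(abs(w[...,0]-.3)<.05)&(abs(w[...,1]+.1)<.2)]))
    print('large');top_rect(n,w,.38,.56,-.06,.09,.03,.06)
    print('small');top_rect(n,w,.36,.5,-.38,-.24,.02,.045)
    print('base');top_rect(n,w,.5,.7,.1,.26,.042,.062)
    print('vice');top_rect(n,w,.52,.72,-.29,-.12,.066,.08)
    print('viceall');top_rect(n,w,.48,.75,-.32,-.1,.012,.08)
    print('jar');top_rect(n,w,.56,.68,-.07,.04,.07,.1)
    print('knob');top_rect(n,w,.55,.65,.14,.24,.225,.28)
    print('head');top_rect(n,w,.5,.7,.1,.26,.16,.225)
    print('post');top_rect(n,w,.75,.85,-.06,.06,.215,.25)
    print('rackmed'); P=top_rect(n,w,.34,.56,.2,.36,.02,.12)
    print('bar');top_rect(n,w,.3,.5,-.2,-.1,.012,.03)
    print('sd');top_rect(n,w,.3,.5,.08,.18,.008,.04)
    print('grinder');top_rect(n,w,.35,.8,-.65,-.32,.01,.12)
# medium: planes at 30 deg
    v=(w[...,0]>.34)&(w[...,0]<.56)&(w[...,1]>.2)&(w[...,1]<.36)&(w[...,2]>.015)&(w[...,2]<.13)
    Q=w[v]; rng=np.random.default_rng(0); rem=Q.copy()
    for k in range(3):
        best=None
        for _ in range(600):
            a,b,c=rem[rng.choice(len(rem),3,False)]; nn=np.cross(b-a,c-a); l=np.linalg.norm(nn)
            if l<1e-6: continue
            nn/=l; inl=abs((rem-a)@nn)<.003
            if best is None or inl.sum()>best.sum(): best=inl
        I=rem[best]; c=I.mean(0); nn=np.linalg.svd(I-c)[2][2]; nn*=np.sign(nn[2])
        rem=rem[~best]; print(n,'plane',best.sum(),nn.round(3),'tilt',np.degrees(np.arccos(nn[2])).round(1),'c',(c*1000).round(1),'d',(c@nn*1000).round(1))
```

```text
bench z -0.0005741852156943222
large
top 684 (array([466.3,  15.7]), array([113.3,  64.4]), -31.6) mean [465.5  15.8  41.1] z [36.7 41.1 45.1]
small
top 428 (array([ 428.2, -307. ]), array([87.3, 52.1]), 30.7) mean [ 428.1 -305.9   29.3] z [24.3 29.5 33. ]
base
top 211 (array([585.4, 213.2]), array([71.3, 63.1]), 72.0) mean [571.4 211.2  48.9] z [44.7 48.9 53.2]
vice
top 326 (array([ 649.7, -197.7]), array([82.9, 43.9]), -70.9) mean [ 649.3 -197.3   71.6] z [67.4 71.6 75.7]
viceall
top 1256 (array([ 615.8, -208.9]), array([159.5,  88.4]), 19.8) mean [ 610.6 -206.    52.1] z [18.7 67.1 74.9]
jar
top 213 (array([602. , -17.5]), array([50. , 49.8]), -33.4) mean [600.9 -17.8  83.7] z [78.9 84.  87.7]
knob
top 61 (array([604.4, 195. ]), array([17. , 16.9]), -41.4) mean [602.3 193.8 254.1] z [229.9 261.5 265.5]
head
top 1025 (array([639., 180.]), array([173.5,  99.6]), -23.9) mean [607.7 180.7 207.4] z [182.4 213.5 221.3]
post
top 234 (array([791.4,  26.8]), array([96.6, 37. ]), -54.2) mean [794.5  15.9 224.7] z [216.3 226.3 232.5]
rackmed
top 1199 (array([440.9, 281.8]), array([124.7, 101
[... 1669 characters left out ...]
4.2 231.4]
rackmed
side 1168 (array([442.5, 280.3]), array([126.7, 104.7]), -14.5) mean [438.1 269.9  65.3] z [28.4 68.9 94.3]
bar
side 453 (array([ 404.4, -134.4]), array([129.8,  22.4]), -0.5) mean [ 402.5 -136.    19.2] z [13.6 19.5 22.6]
sd
side 306 (array([419. , 137.6]), array([161.6,  23.6]), -3.8) mean [392.6 136.8  19.8] z [11.3 20.6 26.6]
grinder
side 3724 (array([ 623.1, -453.1]), array([241.5, 172.6]), 7.8) mean [ 620.  -468.2   49.4] z [11.9 53.8 65. ]
side plane 414 [ 0.472 -0.133  0.871] tilt 29.4 c [419.2 267.3  58.2] d 213.0
side plane 331 [ 0.476 -0.131  0.87 ] tilt 29.6 c [465.  282.4  76.5] d 250.9
side plane 222 [0.24  0.971 0.011] tilt 89.4 c [449.5 258.7  60.3] d 359.7
```

Heights and sizes match the text in both views: large 41-42, small 30, base 50, vice 72-74, jar 84, slope about 30°. The knob is at about (605,193), 279 mm from the post. Still to do: locate the jaw line on the vice and measure the medium case in its own sloping frame.

Run:
```python
from m import *
W={n:cloud(n,load(n)[1]) for n in('top','side')}
a=load('top')[0][155:230,320:395,::-1]; b=load('side')[0][250:325,310:385,::-1]
cv2.imwrite('pics/vice.png',np.hstack([cv2.resize(x,(375,375),interpolation=3) for x in(a,b)]))
for n in W:
    w=W[n]; 
    # vice profile along its axis
    ax=np.array([np.cos(.344),np.sin(.344)]); c=np.array([.615,-.2095])
    q=(w[...,:2]-c); s=q@ax; t=q@np.array([-ax[1],ax[0]])
    print(n,[(i,int(1000*np.nanmedian(w[...,2][(abs(s-i/1000)<.004)&(abs(t)<.025)&(w[...,2]>.005)]))) for i in range(-70,80,8)])
    nn=np.array([.474,-.13,.871]); nn/=np.linalg.norm(nn)
    y=np.array([.264,.9645,0]); x=np.cross(y,nn)
    v=(w[...,0]>.34)&(w[...,0]<.56)&(w[...,1]>.2)&(w[...,1]<.36)&(w[...,2]>.015)
    P=w[v]; h=P@nn; hm=np.median(h[h>.236]); T=P[abs(h-hm)<.008]
    px,py=T@x,T@y
    print('x',x.round(3),'n',nn.round(3),'lid h',hm,'shelf',np.median(h[h<.230]),'x',np.percentile(px,[1,50,99]).round(4),'y',np.percentile(py,[1,50,99]).round(4))
    uv=np.stack([px,py],1); r=cv2.minAreaRect((uv*1000).astype(np.float32)); print(r)
    C=x*r[0][0]/1000+y*r[0][1]/1000+nn*hm; print('lid centre',C.round(4))
```

```text
top [(-70, 42), (-62, 22), (-54, 22), (-46, 22), (-38, 46), (-30, 70), (-22, 71), (-14, 71), (-6, 71), (2, 73), (10, 72), (18, 65), (26, 71), (34, 71), (42, 71), (50, 70), (58, 70), (66, 22), (74, 21)]
x [ 0.84  -0.23  -0.491] n [ 0.474 -0.13   0.871] lid h 0.24859303797879473 shelf 0.21394261868499373 x [0.2396 0.2845 0.3688] y [0.3666 0.3943 0.4252]
((313.222900390625, 395.32452392578125), (156.74269104003906, 148.0942840576172), 14.44882583618164)
lid centre [0.4853 0.277  0.0626]
  return np.nanmean(a, axis, out=out, keepdims=keepdims)
Traceback (most recent call last):
ValueError: cannot convert float NaN to integer
```

View pics/vice.png

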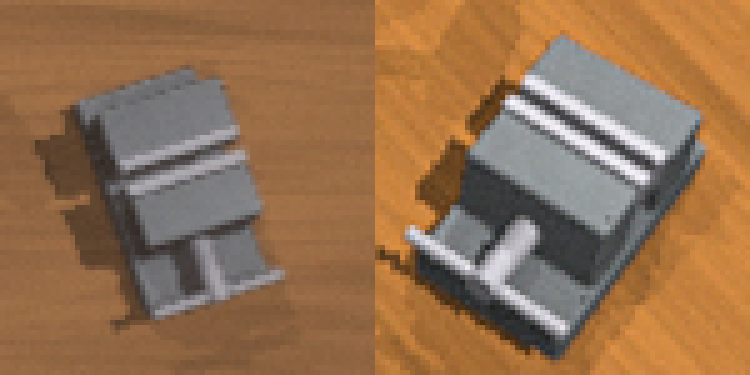

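The jaw gap, seen at crop (185,165) left and (590,130) right, lies at about (632,-203) in world mm. The head's 280 mm circle passes at about (620,-217), 18 mm from it, so it is within tolerance. Moving to the knob now.

```bash
python3 -m creep '[[0,0,1,0,0,0,0.5],[0.8,-1,1,0,0,0,0.5],[0.8,-1,1,0,0,0,0.5],[0.8,-1,0,0,0,0,0.5],[0.8,-1,0,0,0,0,0.5],[0.8,-1,0,0,0,0,0.5],[0.8,-1,0,0,0,0,0.5],[0.8,-1,0,0,0,0,0.5],[0.8,-1,0,0,0,0,0.5],[0.8,-1,0,0,0,0,0.5],[0.8,-1,0,0,0,0,0.5],[0.8,-1,0,0,0,0,0.5]]' 20
python3 -m creep '[[0.8,-0.9,0,0,0,0,0.5],[0.8,-0.9,0,0,0,0,0.5],[0.8,-0.9,0,0,0,0,0.5],[0,0,0,0,0,0,0.5]]'
python3 - <<'E'
from m import *
W={n:cloud(n,load(n)[1]) for n in('top','side')}
from scipy.optimize import least_squares
for n in W:
    w=W[n]; P=w[(w[...,0]>.7)&(w[...,0]<.9)&(w[...,1]>-.1)&(w[...,1]<.1)&(w[...,2]>.008)&(w[...,2]<.03)]
    if len(P)>3: print(n,'foot',len(P),cv2.minEnclosingCircle((P[:,:2]*1000).astype(np.float32)))
    P=w[(w[...,0]>.7)&(w[...,0]<.9)&(w[...,1]>-.1)&(w[...,1]<.1)&(w[...,2]>.226)]; print('hub',len(P),(P.mean(0)*1000).round(1))
    nn=np.array([.474,-.13,.871]); nn/=np.linalg.norm(nn)
    y=np.array([.264,.9645,0]); x=np.cross(y,nn)
    h=w@nn; m=(abs(h-(.2495))<.008)&(w[...,0]>.40)&(w[...,0]<.54)&(w[...,1]>.225)&(w[...,1]<.335)&(w[...,2]>.035)
    k,l,st,_=cv2.connectedComponentsWithStats(m.astype(np.uint8)); i=1+np.argmax(st[1:,4]); T=w[l==i]
    r=cv2.minAreaRect((np.stack([T@x,T@y],1)*1000).astype(np.float32)); hm=np.median(T@nn)
    S=w[(abs(h-.214)<.006)&(w[...,0]>.36)&(w[...,0]<.42)&(w[...,1]>.225)&(w[...,1]<.335)]
    print(n,len(T),r,'lid',hm,'shelf',np.median(S@nn),'C',(x*r[0][0]+y*r[0][1]+nn*hm*1000).round(1))
E
```

```text
clock: 1.6
ee_pos: [0.4996, 0.3015, 0.2951]
tcp_rot: [-0.0, 0.177, 0.984, -0.0]
force: [-0.6, 1.0, -0.3]
width: 0.0427
gripper_force: 0.0
clock: 2.1
ee_pos: [0.5727, 0.218, 0.295]
tcp_rot: [0.0, 0.18, 0.984, -0.001]
force: [-0.2, 0.3, 0.4]
width: 0.0423
gripper_force: 0.0
top foot 652 ((821.652587890625, 9.761088371276855), 69.00254821777344)
hub 118 [808.6   3.3 229.8]
top 488 ((285.749755859375, 395.5394592285156), (98.56901550292969, 59.09583282470703), 2.2261030673980713) lid 0.24829904601039215 shelf 0.21411462174677415 C [462.1 283.5  75.8]
side foot 693 ((809.9149169921875, 4.556936264038086), 57.427330017089844)
hub 113 [809.    1.9 229.7]
side 405 ((287.923095703125, 395.3763427734375), (63.618045806884766, 99.8377685546875), 89.54364013671875) lid 0.2501054381406944 shelf 0.2148132319960584 C [464.8 282.6  76.3]
```

```bash
python3 -m creep '[[0.54,-0.41,0,0,0,0,0.5],[0.54,-0.41,0,0,0,0,0.5],[0,0,0,0,0,0,0.5],[0,0,-0.7,0,0,0,0.5],[0,0,-0.7,0,0,0,0.5],[0,0,-0.7,0,0,0,0.5],[0,0,0,0,0,0,0.3],[0,0,0,0,0,0,0.3]]'
python3 - <<'E'
from m import *
p,d=grab('side'); W=cloud('side',d); cv2.imwrite('pics/knob.png',cv2.resize(p[70:210,180:380,::-1],(800,560),interpolation=3))
print(arm.get_state()['joint_positions'].round(3))
import numpy as np
c=np.array([808.5,2.5]);k=np.array([605,193.5]); a0=np.arctan2(*(k-c)[::-1]); a1=np.radians(229.3); 
A=np.linspace(a0,a1,25); K=c+280*np.c_[np.cos(A),np.sin(A)]; print((np.diff(K,axis=0)/30).round(2).tolist())
E
```

```text
clock: 3.1
ee_pos: [0.6039, 0.1976, 0.2334]
tcp_rot: [0.0, 0.177, 0.984, 0.0]
force: [-0.9, -0.2, 0.3]
width: 0.0252
gripper_force: 0.0
[-0.61   0.393  0.264  1.64  -0.111  1.122  0.898]
[[-0.41, -0.47], [-0.38, -0.5], [-0.35, -0.52], [-0.31, -0.55], [-0.27, -0.56], [-0.24, -0.58], [-0.2, -0.6], [-0.15, -0.61], [-0.11, -0.62], [-0.07, -0.62], [-0.03, -0.63], [0.01, -0.63], [0.05, -0.63], [0.1, -0.62], [0.14, -0.61], [0.18, -0.6], [0.22, -0.59], [0.26, -0.57], [0.3, -0.55], [0.33, -0.53], [0.37, -0.51], [0.4, -0.48], [0.43, -0.46], [0.46, -0.43]]
```

View pics/knob.png

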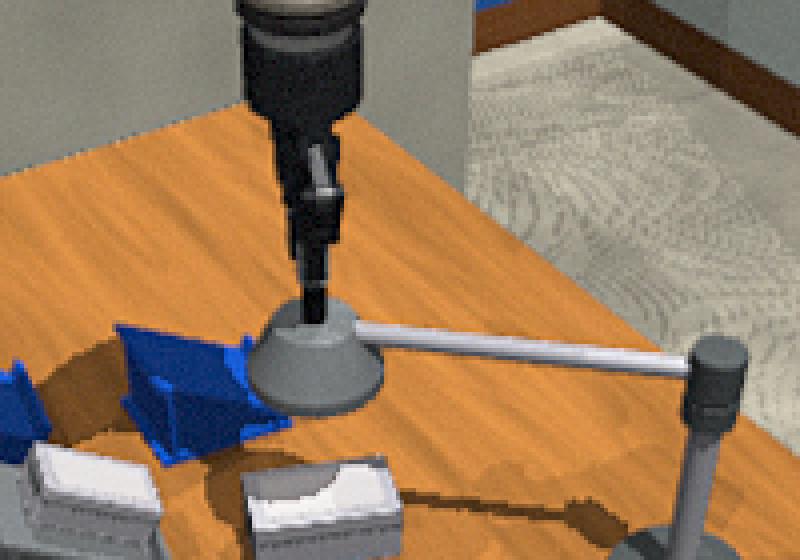

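The fingers straddle the knob at crop (313,300) and clear the head. Sweeping along the arc.

```bash
python3 -m creep '[[-0.41,-0.47,0,0,0,0.42,0.3],[-0.38,-0.5,0,0,0,0.42,0.3],[-0.35,-0.52,0,0,0,0.42,0.3],[-0.31,-0.55,0,0,0,0.42,0.3],[-0.27,-0.56,0,0,0,0.42,0.3],[-0.24,-0.58,0,0,0,0.42,0.3],[-0.2,-0.6,0,0,0,0.42,0.3],[-0.15,-0.61,0,0,0,0.42,0.3]]'
python3 - <<'E'
from m import *
w=cloud('side',grab('side')[1]); print(arm.get_state()['ee_pos']); top_rect('side',w,.4,.7,-.1,.3,.175,.222)
E
```

```text
clock: 4.15
ee_pos: [0.5341, 0.0663, 0.2337]
tcp_rot: [0.0, 0.059, 0.998, 0.001]
force: [-1.5, 3.0, 0.1]
width: 0.0252
gripper_force: 1.2
[0.53381756 0.06277596 0.23371718]
side 1200 (array([588.7,  37.6]), array([215.3,  81.1]), -22.8) mean [553.1  48.7 205.9] z [180.6 210.7 220.7]
```

```bash
python3 -m creep '[[-0.11,-0.62,0,0,0,0.42,0.3],[-0.07,-0.62,0,0,0,0.42,0.3],[-0.03,-0.63,0,0,0,0.42,0.3],[0.01,-0.63,0,0,0,0.42,0.3],[0.05,-0.63,0,0,0,0.42,0.3],[0.1,-0.62,0,0,0,0.42,0.3],[0.14,-0.61,0,0,0,0.42,0.3],[0.18,-0.6,0,0,0,0.42,0.3],[0.22,-0.59,0,0,0,0.42,0.3],[0.26,-0.57,0,0,0,0.42,0.3],[0.3,-0.55,0,0,0,0.42,0.3],[0.33,-0.53,0,0,0,0.42,0.3]]'
python3 -m creep '[[0.37,-0.51,0,0,0,0.42,0.3],[0.4,-0.48,0,0,0,0.42,0.3],[0.43,-0.46,0,0,0,0.42,0.3],[0.46,-0.43,0,0,0,0.42,0.3],[0,0,0,0,0,0,0.3],[0,0,0,0,0,0,0.3],[0,0,0,0,0,0,0.3]]'
```

```text
clock: 5.7
ee_pos: [0.576, -0.1503, 0.2332]
tcp_rot: [0.0, -0.116, 0.993, 0.0]
force: [-2.1, 1.8, 0.9]
width: 0.0258
gripper_force: 0.9
clock: 6.58
ee_pos: [0.6253, -0.2063, 0.2328]
tcp_rot: [0.0, -0.173, 0.985, 0.0]
force: [0.0, -0.4, 0.6]
width: 0.0257
gripper_force: 0.0
```

Run:
```python
from m import *
for n in('side','top'):
    p,d=grab(n); w=cloud(n,d); P=top_rect(n,w,.5,.72,-.33,-.1,.175,.222)
    top_rect(n,w,.52,.70,.1,.28,.04,.062)
    top_rect(n,w,.38,.56,-.06,.09,.03,.06)
    r=w[(abs(w[...,2]-.185)<.012)&(w[...,1]<-.1)&(w[...,1]>-.33)&(w[...,0]>.5)&(w[...,0]<.72)]
    if len(r): print('rim',rect(r))
```

```text
side 1256 (array([ 627.8, -192.6]), array([129.6,  96.1]), 75.4) mean [ 611.1 -219.1  203.7] z [180.4 204.7 220.8]
side 621 (array([612.1, 203.8]), array([117.2,  75.3]), -21.8) mean [610.2 199.1  49.6] z [43.3 50.  53.1]
side 832 (array([467.4,  15.9]), array([111.9,  66.5]), -32.4) mean [465.6  11.9  41.3] z [33.8 42.  44.7]
rim (array([ 612.9, -215.9]), array([98.7, 69.3]), -55.8)
top 457 (array([ 653.1, -157.3]), array([169.7,  40.4]), 30.2) mean [ 638.  -161.9  206.6] z [182.5 212.8 220.7]
top 748 (array([610.9, 203.6]), array([119. ,  69.4]), -21.5) mean [609.9 203.   49.2] z [44.8 49.3 53.1]
top 681 (array([466.3,  15.6]), array([113.3,  64.3]), -31.5) mean [465.5  15.9  41.2] z [36.8 41.2 45.5]
rim (array([ 623.4, -175.9]), array([95. , 36.5]), 2.0)
```

Lamp done: the knob sits in the finger cage at about (625,-206), some 8 mm from the jaw middle. The base case is now unhidden at (611.3,203.7), yaw -21.6°. Up and over to the large case.

```bash
python3 -m creep '[[0,0,1,0,0,0,0.3],[0,0,1,0,0,0,0.3],[0,0,1,0,0,-1,0.5],[-0.53,0.74,0,0,0,-1,1],[-0.53,0.74,0,0,0,-1,1],[-0.53,0.74,0,0,0,-1,1],[-0.53,0.74,0,0,0,-1,1],[-0.53,0.74,0,0,0,-1,1],[-0.53,0.74,-0.5,0,0,-1,1],[-0.53,0.74,-1,0,0,-1,1],[-0.53,0.74,-1,0,0,-1,1],[-0.53,0.74,-1,0,0,-1,1]]'
python3 -m creep '[[-0.53,0.74,-1,0,0,-1,1],[0,0,-1,0,0,-1,1],[0,0,-1,0,0,-1,1],[0,0,0,0,0,0,1],[0,0,0,0,0,0,1]]'
python3 - <<'E'
from m import *
s=arm.get_state(); q=s['tcp_rot']; print(s['ee_pos'],np.degrees(2*np.arctan2(q[2],q[1]))-90, s['joint_positions'])
for n in('side','top'):
    w=cloud(n,grab(n)[1]); m=(w[...,0]>.56)&(w[...,0]<.67)&(abs(w[...,1]+.21)<.06)&(w[...,2]>.225); P=w[m]; print(n,len(P),P.mean(0).round(4))
E
```

```text
clock: 8.18
ee_pos: [0.4816, -0.0063, 0.217]
tcp_rot: [0.0, 0.175, 0.985, 0.0]
force: [0.3, 0.0, 0.6]
width: 0.0854
gripper_force: 0.0
clock: 8.8
ee_pos: [0.4671, 0.0151, 0.1285]
tcp_rot: [0.001, 0.276, 0.961, 0.0]
force: [-0.1, 1.1, -0.9]
width: 0.0853
gripper_force: 0.0
[0.46711438 0.01509775 0.12854814] 57.99831283978298 [-0.43032588  0.23884892  0.30520309  2.13124059 -0.10107605  0.783375
  0.95062417]
side 141 [ 0.6226 -0.2099  0.2501]
top 64 [ 0.6229 -0.2034  0.2544]
```

The knob stays at (623,-207), about 10 mm off the jaws' middle. Descending and gripping.

```bash
python3 -m creep '[[0,0,-1,0,0,0,1],[0,0,-1,0,0,0,1],[0,0,-1,0,0,0,1],[0,0,-0.7,0,0,0,1],[0,0,-0.4,0,0,0,1],[0,0,0,0,0,0,1],[0,0,0,0,0,0,0.6],[0,0,0,0,0,0,0.6],[0,0,0,0,0,0,0.6],[0,0,0,0,0,0,0.6]]' 60
```

```text
clock: 10.15
ee_pos: [0.4674, 0.0152, 0.0061]
tcp_rot: [0.001, 0.276, 0.961, 0.001]
force: [-2.4, 0.1, 11.3]
width: 0.0616
gripper_force: 62.2
```

```bash
python3 -m creep '[[0,0,0.5,0,0,0,0.6],[0,0,1,0,0,0,0.6],[0,0,1,0,0,0,0.6],[0,0,0.5,0,0,0,0.6],[0.6,0.78,0,0,0,0.32,0.6],[0.6,0.78,0,0,0,0.32,0.6],[0.6,0.78,0,0,0,0.32,0.6],[0.6,0.78,0,0,0,0.32,0.6],[0.6,0.78,0,0,0,0.32,0.6],[0.6,0.78,0,0,0,0.32,0.6],[0.6,0.78,0,0,0,0.32,0.6],[0.6,0.78,0,0,0,0.32,0.6]]'
python3 -m creep '[[0,0,0,0,0,0,0.6],[0,0,0,0,0,0,0.6]]'
python3 - <<'E'
from m import *
s=arm.get_state(); q=s['tcp_rot']; print(s['ee_pos'],np.degrees(2*np.arctan2(q[2],q[1]))-90, s['width'],s['force'])
p,d=grab('side'); w=cloud('side',d); cv2.imwrite('pics/l.png',cv2.resize(p[110:250,180:380,::-1],(800,560),interpolation=3))
top_rect('side',w,.52,.70,.1,.3,.122,.142)
E
```

```text
clock: 11.65
ee_pos: [0.6103, 0.2028, 0.0941]
tcp_rot: [-0.001, 0.189, 0.982, -0.0]
force: [-0.2, -0.5, -2.8]
width: 0.0615
gripper_force: 67.4
clock: 11.9
ee_pos: [0.6095, 0.2012, 0.0939]
tcp_rot: [-0.001, 0.19, 0.982, -0.001]
force: [-0.5, -0.3, -2.9]
width: 0.0615
gripper_force: 67.5
[0.60949852 0.20123567 0.09392354] 68.14400120814696 0.061538208648727805 [-0.49291559 -0.25225947 -2.88184397]
side 455 (array([609.7, 198.7]), array([112.3,  83. ]), -30.9) mean [604.3 196.7 129.6] z [124.8 129.7 133.3]
```

View pics/l.png

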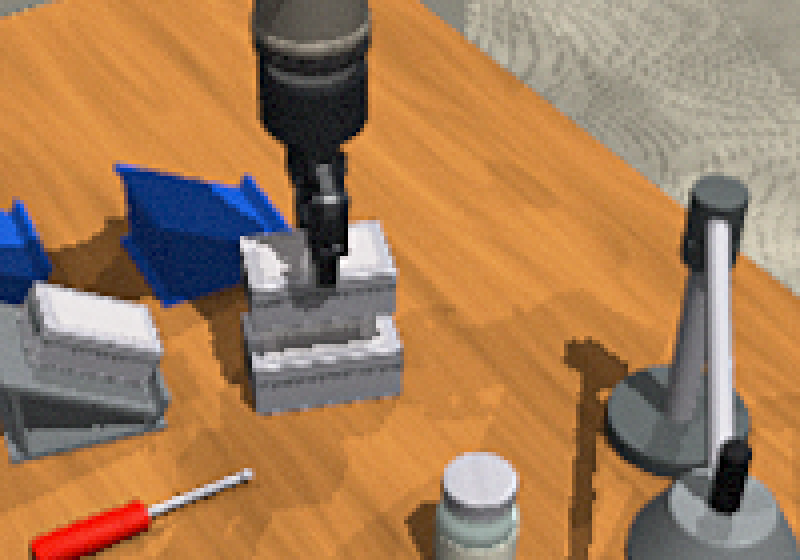

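The case is held level over the base. Lowering it slowly.

```bash
python3 -m creep '[[0.07,0.08,-0.4,0,0,0,0.6],[0,0,-0.4,0,0,0,0.6],[0,0,-0.2,0,0,0,0.6],[0,0,-0.1,0,0,0,0.6],[0,0,-0.05,0,0,0,0.6],[0,0,-0.05,0,0,0,0.6],[0,0,0,0,0,0,0.6]]'
```

```text
clock: 12.82
ee_pos: [0.6126, 0.2047, 0.0587]
tcp_rot: [0.0, 0.189, 0.982, 0.0]
force: [0.4, -0.3, -3.8]
width: 0.0614
gripper_force: 67.4
```

```bash
python3 -m creep '[[0,0,-0.05,0,0,0,0.6],[0,0,-0.04,0,0,0,0.6],[0,0,0,0,0,0,0.6]]'; python3 -m creep '[[0,0,-0.03,0,0,0,0.6],[0,0,0,0,0,0,0.6]]'
```

```text
clock: 13.2
ee_pos: [0.6126, 0.2047, 0.0563]
tcp_rot: [0.0, 0.189, 0.982, 0.0]
force: [-2.5, -1.1, 2.6]
width: 0.0612
gripper_force: 68.2
clock: 13.45
ee_pos: [0.6126, 0.2047, 0.0563]
tcp_rot: [0.0, 0.189, 0.982, 0.0]
force: [-5.9, -1.9, 9.6]
width: 0.0616
gripper_force: 69.0
```

Contact is made. Opening, rising, and moving aside to look.

```bash
python3 -m creep '[[0,0,0.02,0,0,0,0.78],[0,0,0,0,0,0,0.85],[0,0,0,0,0,0,1],[0,0,0,0,0,0,1],[0,0,0.5,0,0,0,1],[0,0,1,0,0,0,1],[0,0,1,0,0,0,1],[-0.5,0,1,0,0,0,1],[-1,0.3,1,0,0,0,1],[-1,0.5,0,0,0,0,1],[-1,0.5,0,0,0,0,1],[0,0,0,0,0,0,1]]'
python3 - <<'E'
from m import *
s=arm.get_state(); q=s['tcp_rot']; print(s['ee_pos'],np.degrees(2*np.arctan2(q[2],q[1]))-90, s['width'],s['force'])
for n in('side','top'):
    w=cloud(n,grab(n)[1]); top_rect(n,w,.52,.70,.1,.3,.082,.102);top_rect(n,w,.52,.70,.1,.3,.03,.056)
    nn=np.array([.474,-.13,.871]); nn/=np.linalg.norm(nn)
    y=np.array([.264,.9645,0]); x=np.cross(y,nn)
    R=np.array([x,y,nn]); print(R.round(4).tolist())
E
```

```text
clock: 14.95
ee_pos: [0.5056, 0.2456, 0.1917]
tcp_rot: [-0.0, 0.187, 0.982, 0.001]
force: [0.2, 0.1, 0.6]
width: 0.0854
gripper_force: 0.0
[0.50557235 0.24556205 0.19167846] 68.39690429137383 0.08542952587505778 [0.17377797 0.09868922 0.64232607]
side 563 (array([611.9, 205. ]), array([109.6,  68.9]), -21.3) mean [610.  200.5  91.5] z [85.8 91.9 95. ]
side 285 (array([596.3, 186.3]), array([131.2,  61.1]), -44.9) mean [596.2 179.5  43.9] z [31.4 44.9 53.9]
[[0.84, -0.2299, -0.4914], [0.264, 0.9645, 0.0], [0.4739, -0.13, 0.8709]]
top 701 (array([611.3, 205.2]), array([112.6,  65.4]), -21.5) mean [610.1 204.5  91.2] z [87.3 91.4 95. ]
top 140 (array([590.4, 186.3]), array([134.2,  59.5]), -49.9) mean [587.3 189.4  45.1] z [33.1 47.5 52.9]
[[0.84, -0.2299, -0.4914], [0.264, 0.9645, 0.0], [0.4739, -0.13, 0.8709]]
```

The large case is on: about 1.4 mm off centre, yaw -21.4° against -21.6°, lid 91.5. For the medium case I yaw 6.3° and tilt 29.6° about (0.264,0.9645,0), then approach along the lid normal.

```bash
python3 -m creep '[[0,0,0,0,0,0.79,1],[0,0,0,0,0,0.79,1],[-0.04,0.12,-0.2,0.24,0.89,0,1],[-0.04,0.12,-0.2,0.24,0.89,0,1],[-0.04,0.12,-0.2,0.24,0.89,0,1],[-0.04,0.12,-0.2,0.24,0.89,0,1],[-0.04,0.12,-0.2,0.24,0.89,0,1],[-0.04,0.12,-0.2,0.24,0.89,0,1],[-0.04,0.12,-0.2,0.24,0.89,0,1],[-0.04,0.12,-0.2,0.24,0.89,0,1],[0,0,0,0,0,0,1],[0,0,0,0,0,0,1]]'
cat > t.py <<'E'
from m import *
from scipy.spatial.transform import Rotation as R
s=arm.get_state(); q=s['tcp_rot']; r=R.from_quat(np.roll(q,-1)); T=r.as_matrix(); print(s['ee_pos'].round(4),'y',T[:,1].round(4),'z',T[:,2].round(4),s['joint_positions'].round(3),s['force'].round(1))
y=np.array([.264,.9645,0]); n=np.array([.474,-.13,.871]); n/=np.linalg.norm(n); y/=np.linalg.norm(y); z=-n; x=np.cross(y,z)
print('turn shares',((R.from_matrix(np.c_[x,y,z])*r.inv()).as_rotvec()/np.radians(4)).round(2))
U=np.array([446.4,287.7,44.6])
for k in(100,5): print(k,((U+k*n-s['ee_pos']*1000)/30).round(2))
E
python3 t.py
```

```text
clock: 16.55
ee_pos: [0.4986, 0.272, 0.1427]
tcp_rot: [-0.252, 0.131, 0.958, 0.033]
force: [-0.2, -0.5, -0.2]
width: 0.0854
gripper_force: 0.0
[0.4986 0.272  0.1427] y [ 0.2672  0.9636 -0.0035] z [-0.4739  0.1283 -0.8712] [-0.499  0.628  0.123  1.576 -0.38   1.383  1.071] [-0.2 -0.5 -0.2]
turn shares [ 0.05 -0.01  0.05]
100 [-0.16  0.09 -0.37]
5 [-1.66  0.5  -3.13]
```

```bash
python3 -m creep '[[-0.16,0.09,-0.37,0.05,0,0.05,1],[-0.38,0.1,-0.69,0,0,0,1],[-0.38,0.1,-0.69,0,0,0,1],[-0.3,0.08,-0.55,0,0,0,1],[-0.22,0.06,-0.4,0,0,0,1],[0,0,0,0,0,0,1],[0,0,0,0,0,0,1]]'; python3 t.py
```

```text
clock: 17.42
ee_pos: [0.4554, 0.2854, 0.062]
tcp_rot: [-0.252, 0.128, 0.959, 0.034]
force: [0.4, 0.5, 0.4]
width: 0.0854
gripper_force: 0.0
[0.4554 0.2854 0.062 ] y [2.633e-01 9.647e-01 5.000e-04] z [-0.4747  0.13   -0.8705] [-0.524  0.675  0.091  1.71  -0.413  1.199  1.1  ] [0.4 0.5 0.4]
turn shares [-0.01 -0.01 -0.01]
100 [ 1.28 -0.36  2.32]
5 [-0.22  0.05 -0.44]
```

```bash
python3 -m creep '[[-0.12,0.03,-0.22,0,0,0,1],[-0.1,0.02,-0.2,0,0,0,1],[0,0,0,0,0,0,1],[0,0,0,0,0,0,0.55],[0,0,0,0,0,0,0.55],[0,0,0,0,0,0,0.55],[0,0,0,0,0,0,0.55],[0,0,0,0,0,0,0.55]]' 60; python3 t.py
```

```text
clock: 18.42
ee_pos: [0.4492, 0.2868, 0.0498]
tcp_rot: [-0.252, 0.128, 0.959, 0.034]
force: [1.4, -1.4, 5.5]
width: 0.0535
gripper_force: 61.8
[0.4492 0.2868 0.0498] y [2.636e-01 9.646e-01 8.000e-04] z [-0.4744  0.1304 -0.8706] [-0.527  0.685  0.086  1.728 -0.418  1.171  1.106] [ 1.4 -1.4  5.5]
turn shares [-0.01 -0.01 -0.01]
100 [ 1.49 -0.4   2.73]
5 [-0.01  0.01 -0.03]
```

Gripped. Lifting off along the lid normal, then levelling.

```bash
python3 -m creep '[[0.12,-0.03,0.22,0,0,0,0.5],[0.24,-0.06,0.44,0,0,0,0.5],[0.47,-0.13,0.87,0,0,0,0.5],[0.35,-0.1,0.65,0,0,0,0.5],[0,0,0.2,-0.24,-0.89,0,0.5],[0,0,0.2,-0.24,-0.89,0,0.5],[0,0,0.3,-0.24,-0.89,0,0.5],[0,0,0.3,-0.24,-0.89,0,0.5],[0,0,0.3,-0.24,-0.89,0,0.5],[0,0,0.3,-0.24,-0.89,0,0.5],[0,0,0.3,-0.24,-0.89,0,0.5],[0,0,0.3,-0.24,-0.89,0,0.5]]'
python3 -m creep '[[0.7,-0.4,0,0,0,-0.25,0.5],[0.7,-0.4,0,0,0,-0.25,0.5],[0.7,-0.4,0,0,0,-0.25,0.5],[0.7,-0.4,0,0,0,-0.25,0.5],[0.7,-0.4,0,0,0,-0.25,0.5],[0.7,-0.4,0,0,0,-0.25,0.5],[0,0,0,0,0,0,0.5],[0,0,0,0,0,0,0.5]]'
cat > t2.py <<'E'
from m import *
import sys
from scipy.spatial.transform import Rotation as R
X,Y,yaw,z0,z1=map(float,sys.argv[1:])
s=arm.get_state(); r=R.from_quat(np.roll(s['tcp_rot'],-1)); T=r.as_matrix(); print(s['ee_pos'].round(4),'y',T[:,1].round(4),'z',T[:,2].round(4),'w',s['width'],s['force'].round(1))
a=np.radians(yaw); y=np.array([np.cos(a),np.sin(a),0]); z=np.array([0,0,-1.]); G=np.c_[np.cross(y,z),y,z]
print('turn',((R.from_matrix(G)*r.inv()).as_rotvec()/np.radians(4)).round(2),'shift',((np.array([X,Y])-1000*s['ee_pos'][:2])/30).round(2))
for n in('side','top'):
    p,d=grab(n); w=cloud(n,d); P=top_rect(n,w,X/1e3-.08,X/1e3+.08,Y/1e3-.08,Y/1e3+.08,z0,z1)
    if P is not None:
        c=P.mean(0); nn=np.linalg.svd(P-c)[2][2]; print('normal',(nn*np.sign(nn[2])).round(3))
    if n=='side': cv2.imwrite('pics/t2.png',cv2.resize(p[110:250,180:380,::-1],(800,560),interpolation=3))
E
python3 t2.py 611.6 205.1 68.6 .17 .225
```

```text
clock: 19.92
ee_pos: [0.4835, 0.2769, 0.1813]
tcp_rot: [0.0, 0.133, 0.991, 0.001]
force: [0.5, 0.5, -3.8]
width: 0.0531
gripper_force: 63.4
clock: 20.92
ee_pos: [0.6094, 0.2053, 0.1799]
tcp_rot: [-0.001, 0.184, 0.983, 0.001]
force: [-0.2, 0.8, -3.8]
width: 0.0531
gripper_force: 63.4
[0.6094 0.2053 0.1799] y [3.624e-01 9.320e-01 8.000e-04] z [-0.0016  0.0015 -1.    ] w 0.053130140615703425 [-0.2  0.8 -3.8]
turn [-0.02 -0.02 -0.04] shift [ 0.07 -0.01]
side 676 (array([609.1, 199.7]), array([100.4,  70.4]), -22.8) mean [603.2 191.9 202. ] z [179.3 207.5 213.8]
normal [-0.149 -0.361  0.921]
top 70 (array([640.8, 179.7]), array([31.7, 21.6]), 62.5) mean [641.  175.8 207. ] z [195.1 208.3 211.8]
normal [ 0.431 -0.531  0.73 ]
```

View pics/t2.png

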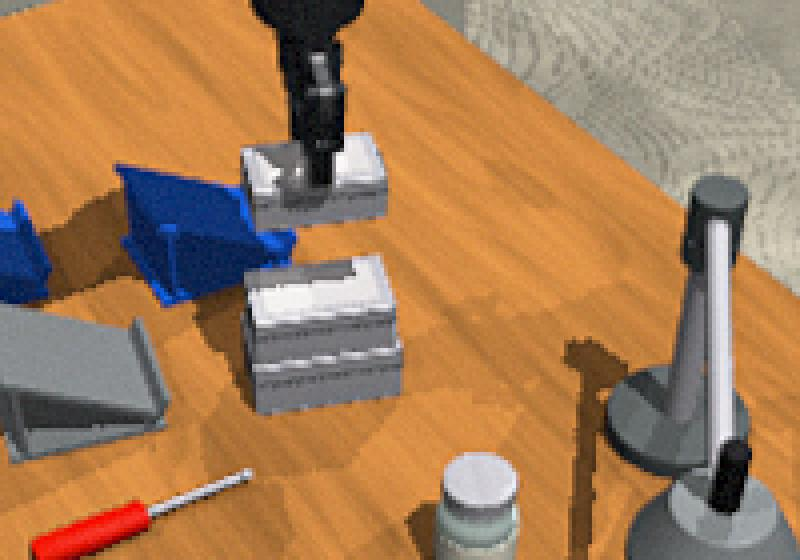

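The case is level in the hand. Checking where its centre lies along its length before lowering.

Run:
```python
from m import *
a=np.radians(-21.4); ax=np.array([np.cos(a),np.sin(a)]); ay=np.array([-ax[1],ax[0]]); c=np.array([.6116,.2051])
for n in('side','top'):
    w=cloud(n,load(n)[1]); 
    for nm,z0,z1 in(('med',.18,.2145),('large',.060,.096)):
        m=(w[...,2]>z0)&(w[...,2]<z1)&(np.hypot(w[...,0]-c[0],w[...,1]-c[1])<.085); k,l,st,_=cv2.connectedComponentsWithStats(m.astype(np.uint8)); 
        P=w[m][:,:2]-c; s=P@ax; t=P@ay; print(n,nm,m.sum(),'along',(1000*np.percentile(s,[1,99])).round(1),'mid',1000*np.percentile(s,[1,99]).mean().round(4),'across',(1000*np.percentile(t,[1,99])).round(1))
    z=w[...,2][(abs(w[...,0]-c[0])<.05)&(abs(w[...,1]-c[1])<.05)]; z=z[(z>.195)&(z<.22)]; print(np.percentile(z,[5,25,50,75,95]).round(4) if len(z) else 0)
```

```text
side med 599 along [-48.7  47.7] mid -0.5 across [-31.9  27.4]
side large 771 along [-52.8  54.3] mid 0.8 across [-34.6  31.6]
[0.1975 0.206  0.2098 0.2112 0.2135]
top med 105 along [-32.  48.] mid 8.0 across [-29.8   0.8]
top large 232 along [-52.8  52.8] mid 0.0 across [-33.1 -10.2]
[0.1994 0.2068 0.2087 0.2103 0.2122]
```

```bash
python3 -m creep '[[0.05,0,-0.5,0,0,-0.04,0.5],[0,0,-0.8,0,0,0,0.5],[0,0,-0.5,0,0,0,0.5],[0,0,-0.3,0,0,0,0.5],[0,0,-0.2,0,0,0,0.5],[0,0,-0.15,0,0,0,0.5],[0,0,-0.1,0,0,0,0.5],[0,0,0,0,0,0,0.5],[0,0,0,0,0,0,0.5]]'
```

```text
clock: 22.15
ee_pos: [0.6112, 0.2053, 0.1042]
tcp_rot: [-0.0, 0.186, 0.983, 0.001]
force: [0.6, 0.2, -2.3]
width: 0.053
gripper_force: 63.6
```

```bash
python3 -m creep '[[0,0,-0.07,0,0,0,0.5],[0,0,-0.04,0,0,0,0.5],[0,0,0,0,0,0,0.5]]'
```

```text
clock: 22.52
ee_pos: [0.6109, 0.2052, 0.1003]
tcp_rot: [-0.0, 0.186, 0.983, 0.001]
force: [-0.1, 0.0, -2.7]
width: 0.0531
gripper_force: 63.6
```

```bash
python3 -m creep '[[0,0,-0.05,0,0,0,0.5],[0,0,-0.03,0,0,0,0.5],[0,0,0,0,0,0,0.5]]'; python3 -m creep '[[0,0,-0.03,0,0,0,0.5],[0,0,0,0,0,0,0.5]]'
```

```text
clock: 22.9
ee_pos: [0.611, 0.2053, 0.0981]
tcp_rot: [-0.0, 0.186, 0.983, 0.001]
force: [-0.5, 1.0, -3.3]
width: 0.0533
gripper_force: 63.8
clock: 23.15
ee_pos: [0.6111, 0.2053, 0.0977]
tcp_rot: [-0.0, 0.186, 0.983, 0.001]
force: [-1.3, -0.6, 1.0]
width: 0.0529
gripper_force: 67.0
```

```bash
python3 -m creep '[[0,0,-0.03,0,0,0,0.5],[0,0,0,0,0,0,0.5],[0,0,0,0,0,0,0.72],[0,0,0,0,0,0,0.8],[0,0,0,0,0,0,1],[0,0,0,0,0,0,1],[0,0,0.5,0,0,0,1],[0,0,1,0,0,0,1],[0,0,1,0,0,0,1],[-0.4,0,1,0,0,0,1],[-1,-1,0,0,0,1,1],[-1,-1,0,0,0,1,1]]'
python3 -m creep '[[-1,-1,0,0,0,1,1],[-0.4,-1,0,0,0,1,1],[-0.4,-1,0,0,0,1,1],[-0.4,-1,0,0,0,1,1],[-0.3,-1,0,0,0,1,1],[-0.3,-1,0,0,0,1,1],[-0.3,-1,0,0,0,1,1],[-0.2,-1,0,0,0,1,1],[-0.2,-1,0,0,0,1,1],[-0.2,-1,0,0,0,1,1]]'
python3 t2.py 611.6 205.1 68.6 .118 .138
python3 t2.py 428.3 -307.3 120 .02 .04
```

```text
clock: 24.65
ee_pos: [0.5389, 0.1448, 0.2028]
tcp_rot: [0.001, 0.115, 0.993, 0.001]
force: [0.4, 0.7, 1.2]
width: 0.0853
gripper_force: 0.0
clock: 25.9
ee_pos: [0.4281, -0.156, 0.2025]
tcp_rot: [0.0, -0.231, 0.973, 0.0]
force: [1.2, -0.0, -0.1]
width: 0.0853
gripper_force: 0.0
[ 0.4281 -0.156   0.2025] y [-4.496e-01  8.933e-01  5.000e-04] z [ 5.e-04  8.e-04 -1.e+00] w 0.08532249618179613 [ 1.2 -0.  -0.1]
turn [-1.000e-02  1.000e-02 -1.203e+01] shift [ 6.12 12.04]
side 137 (array([580.2, 215.4]), array([59.3, 29.3]), 67.3) mean [579.1 214.9 126.9] z [119.8 127.8 130. ]
normal [-0.126  0.003  0.992]
top 610 (array([611.6, 204.5]), array([99.4, 60. ]), -20.6) mean [610.6 204.4 127. ] z [122.6 127.1 130.7]
normal [-0.011 -0.027  1.   ]
[ 0.4274 -0.1582  0.2024] y [-4.44e-01  8.96e-01 -3.00e-04] z [ 2.e-04 -3.e-04 -1.e+00] w 0.08554733537063604 [ 0.2  0.4 -0.3]
turn [0.   0.   0.91] shift [ 0.03 -4.97]
side 878 (array([ 428.8, -308. ]), array([88.2, 50.7]), 28.9) mean [ 426.4 -309.7   29.6] z [25.5 29.9 32.7]
normal [-0.011 -0.02   1.   ]
top none
```

The medium case is flat and centred at (611.6,204.5). On to the small case.

```bash
python3 -m creep '[[0.01,-1,-0.4,0,0,0.85,1],[0.01,-1,-0.5,0,0,0,1],[0,-1,-0.8,0,0,0,1],[0,-1,-0.8,0,0,0,1],[0,-0.97,-0.8,0,0,0,1],[0,0,-0.3,0,0,0,1],[0,0,0,0,0,0,1],[0,0,0,0,0,0,1]]'; python3 t2.py 428.5 -307.4 119.7 .02 .04 | head -2; python3 -c "
from plant import arm; print(arm.get_state()['joint_positions'].round(3))"
```

```text
clock: 27.1
ee_pos: [0.4296, -0.3026, 0.094]
tcp_rot: [-0.0, -0.26, 0.966, 0.0]
force: [-0.2, 0.2, -0.9]
width: 0.0854
gripper_force: 0.0
[ 0.4296 -0.3026  0.094 ] y [-0.5017  0.8651  0.0009] z [-3.e-04  9.e-04 -1.e+00] w 0.0853942039557555 [-0.2  0.2 -0.9]
turn [-0.01 -0.   -0.1 ] shift [-0.04 -0.16]
[ 0.151  0.4    0.429  2.035 -0.239  0.755  2.822]
```

```bash
python3 -m creep '[[-0.04,-0.15,-0.5,0,0,-0.1,1],[0,0,-1,0,0,0,1],[0,0,-0.8,0,0,0,1],[0,0,-0.4,0,0,0,1],[0,0,-0.3,0,0,0,1],[0,0,0,0,0,0,1],[0,0,0,0,0,0,1]]'; python3 t2.py 428.5 -307.4 119.7 .02 .04 | head -2
```

```text
clock: 28.08
ee_pos: [0.4279, -0.3087, 0.0039]
tcp_rot: [-0.0, -0.255, 0.967, 0.0]
force: [-0.3, 0.4, 1.4]
width: 0.0856
gripper_force: 0.0
[ 0.4279 -0.3087  0.0039] y [-4.939e-01  8.695e-01  2.000e-04] z [-4.e-04  1.e-04 -1.e+00] w 0.08560813250053358 [-0.3  0.4  1.4]
turn [-0.   -0.01  0.03] shift [0.02 0.04]
```

```bash
python3 -m creep '[[0,0,0,0,0,0,0.45],[0,0,0,0,0,0,0.45],[0,0,0,0,0,0,0.45],[0,0,0,0,0,0,0.45],[0,0,0,0,0,0,0.45],[0,0,0,0,0,0,0.45],[0,0,0.3,0,0,0,0.45],[0,0,0.7,0,0,0,0.45]]' 50
```

```text
clock: 29.18
ee_pos: [0.4268, -0.3081, 0.0335]
tcp_rot: [-0.001, -0.255, 0.967, 0.001]
force: [-1.3, 0.3, -0.2]
width: 0.039
gripper_force: 0.0
```

Grip force is 0 at 39 mm, so nothing is held. Looking.

Run:
```python
from m import *
p,d=grab('side'); w=cloud('side',d); cv2.imwrite('pics/s.png',cv2.resize(p[290:420,230:400,::-1],(780,596),interpolation=3))
top_rect('side',w,.36,.5,-.38,-.24,.02,.04)
top_rect('side',w,.36,.5,-.38,-.24,.045,.075)
p,d=grab('top'); w=cloud('top',d); top_rect('top',w,.36,.5,-.38,-.24,.01,.045)
```

```text
side 759 (array([ 428.5, -307.9]), array([88.1, 50.5]), 29.7) mean [ 420.9 -309.8   29.5] z [24.9 29.8 32.2]
side 18 (array([ 415.3, -290.7]), array([20.2, 11.7]), -7.6) mean [ 412.5 -290.5   69.4] z [64.1 69.4 74.6]
top 164 (array([ 451.4, -293.3]), array([51.1, 34.2]), -57.4) mean [ 450.  -290.1   28.2] z [19.8 29.2 33.3]
```

View pics/s.png

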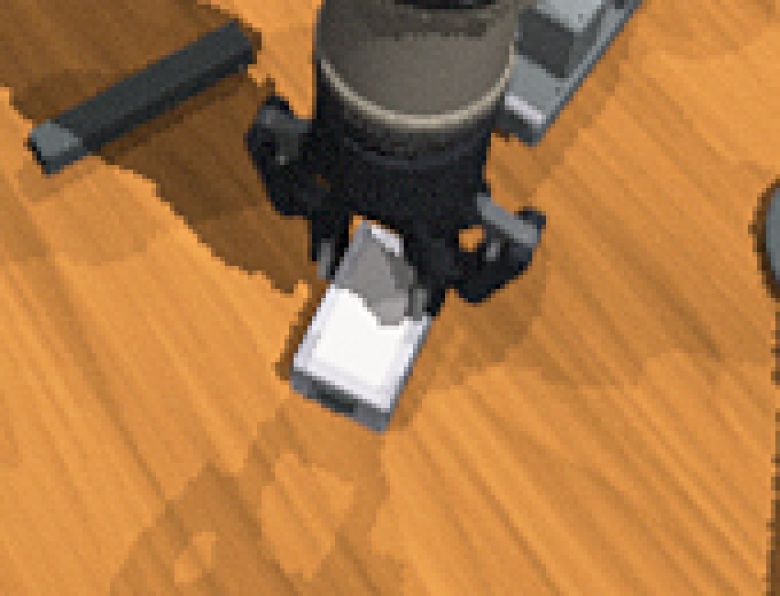

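The case lies untouched at (428.5,-307.5) between the fingers, at crop (380,300). The opening reading runs below the true gap, so my target of 0.45 stopped short of contact. Retrying with a tighter target.

```bash
python3 -m creep '[[0.03,0.03,0,0,0,0,0.8],[0,0,0,0,0,0,1],[0,0,-0.6,0,0,0,1],[0,0,-0.4,0,0,0,1],[0,0,0,0,0,0,1],[0,0,0,0,0,0,0.3],[0,0,0,0,0,0,0.2],[0,0,0,0,0,0,0.1],[0,0,0,0,0,0,0.1],[0,0,0,0,0,0,0.1],[0,0,0,0,0,0,0.1]]' 50
```

```text
clock: 30.65
ee_pos: [0.4295, -0.3081, 0.0046]
tcp_rot: [0.0, -0.255, 0.967, -0.0]
force: [-1.0, 0.4, 8.8]
width: 0.0087
gripper_force: 4.5
```

Run:
```python
from m import *
s=arm.get_state(); print(s['ee_pos'],s['width'],s['force'],s['gripper_force'])
A,B=[],[]
for n in('side','top'):
    p,d=grab(n); w=cloud(n,d)
    top_rect(n,w,.33,.53,-.42,-.2,.018,.04); top_rect(n,w,.33,.53,-.42,-.2,.041,.075)
    if n=='side': cv2.imwrite('pics/s2.png',cv2.resize(p[290:420,230:400,::-1],(780,596),interpolation=3))
```

```text
[ 0.42949245 -0.30809516  0.00459444] 0.008685563319204054 [-0.95385734  0.37734284  8.80345046] 4.5059086674882565
side 531 (array([ 421.9, -311.3]), array([73.6, 50.5]), 29.8) mean [ 411.5 -318.5   29.4] z [22.7 29.7 33. ]
side 55 (array([ 424.5, -298.6]), array([22.5, 13.2]), 28.3) mean [ 421.9 -303.5   58.4] z [43.3 57.6 72.2]
top 124 (array([ 452.3, -291.9]), array([50.1, 30.4]), -58.6) mean [ 451.6 -287.8   28.7] z [20.4 29.1 33.6]
top 1 (array([ 436.4, -294.5]), array([0., 0.]), 0.0) mean [ 436.4 -294.5   46.8] z [46.8 46.8 46.8]
```

View pics/s2.png

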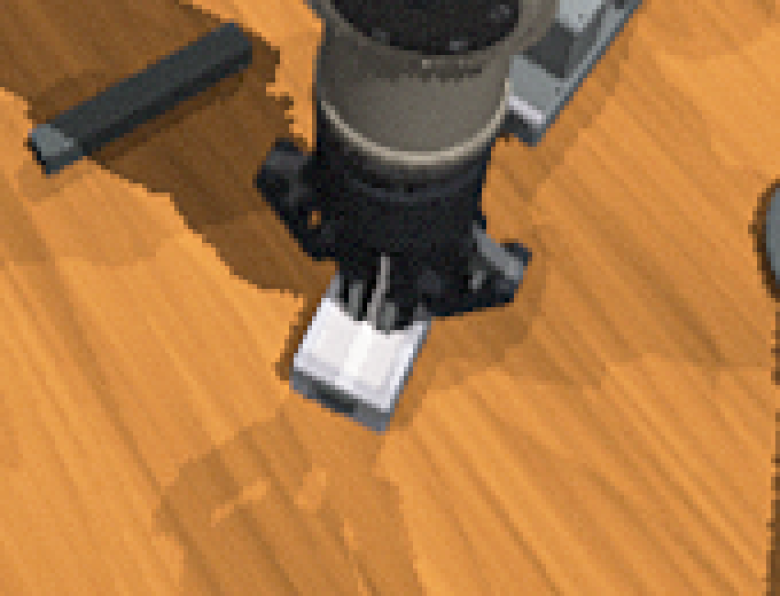

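The fingers are shut on top of the lid, at crop (375,325), with 8.8 N upward at TCP z = 4.6 mm, and the lid is at 30. So the real tips stand about 25 mm above the reported TCP. That also explains why the earlier grips held only the upper edges. I'll raise, open and go deeper, guarding on force.

```bash
python3 -m creep '[[0,0,0.5,0,0,0,0.1],[0,0,0.5,0,0,0,0.3],[0,0,0,0,0,0,1],[0,0,0,0,0,0,1],[0,0,0,0,0,0,1],[0,0,0,0,0,0,1]]'
python3 - <<'E'
from m import *
s=arm.get_state(); e=s['ee_pos']; print(e,s['width'])
for n in('side','top'):
    p,d=grab(n); w=cloud(n,d); q=w-e; a=np.radians(119.7); yy=q[...,0]*np.cos(a)+q[...,1]*np.sin(a); xx=q[...,0]*np.sin(a)-q[...,1]*np.cos(a)
    m=(abs(xx)<.016)&(abs(yy)>.032)&(abs(yy)<.075)&(w[...,2]>.008)&(w[...,2]<.2)
    for sg in(1,-1):
        z=np.sort(w[...,2][m&(yy*sg>0)]); print(n,sg,len(z),(1000*z[:6]).round(1),(1000*np.percentile(z,[10,50])).round(1) if len(z) else '')
    top_rect(n,w,.36,.5,-.38,-.24,.02,.04)
E
```

```text
clock: 31.5
ee_pos: [0.428, -0.3073, 0.0329]
tcp_rot: [-0.001, -0.255, 0.967, 0.001]
force: [-0.6, -0.4, -0.0]
width: 0.0853
gripper_force: 0.0
[ 0.42802955 -0.30729939  0.03291718] 0.08529226797940419
side 1 417 [71.6 74.8 75.7 76.8 77.3 77.4] [ 99.6 139.4]
side -1 572 [75.  77.3 78.1 78.1 78.9 80. ] [117.  145.8]
side 866 (array([ 427.9, -308.4]), array([86.9, 50.8]), 28.9) mean [ 425.5 -309.9   29.6] z [24.5 29.8 32.5]
top 1 192 [ 75.6 115.5 115.9 117.1 120.3 121.2] [130.7 167.6]
top -1 0 [] 
top 142 (array([ 451.3, -292.4]), array([50.1, 32.6]), -59.0) mean [ 451.5 -289.9   28.8] z [23.2 29.  33.6]
```

Depth confirms it: open tips at z ≈ 73 with TCP at 33, so about 40 mm above the TCP when open and 27 when shut. Going to TCP z ≈ -20, which puts the tips about 10 mm above the bench once closed.

```bash
python3 -m creep '[[0.01,0,-0.6,0,0,0,1],[0,0,-0.5,0,0,0,1],[0,0,-0.3,0,0,0,1],[0,0,-0.2,0,0,0,1],[0,0,-0.15,0,0,0,1],[0,0,0,0,0,0,1],[0,0,0,0,0,0,1]]'
python3 -m creep '[[0,0,0,0,0,0,0.5],[0,0,0,0,0,0,0.5],[0,0,0,0,0,0,0.45],[0,0,0,0,0,0,0.4],[0,0,0,0,0,0,0.4]]' 50
```

```text
clock: 32.48
ee_pos: [0.4289, -0.3076, -0.0189]
tcp_rot: [-0.0, -0.255, 0.967, 0.0]
force: [0.9, -0.6, 0.1]
width: 0.0853
gripper_force: 0.0
clock: 33.1
ee_pos: [0.4288, -0.3075, -0.0188]
tcp_rot: [-0.0, -0.255, 0.967, 0.0]
force: [-1.7, 0.8, 5.5]
width: 0.0493
gripper_force: 52.4
```

A proper full-depth grip: 49.3 mm at 52 N. Lifting and carrying.

```bash
python3 -m creep '[[0,0,0.4,0,0,0,0.4],[0,0,1,0,0,0,0.4],[0,0,1,0,0,0,0.4],[0,0,1,0,0,0,0.4],[0.34,0.95,1,0,0,-0.71,0.4],[0.34,0.95,1,0,0,-0.71,0.4],[0.34,0.95,0.6,0,0,-0.71,0.4],[0.34,0.95,0,0,0,-0.71,0.4],[0.34,0.95,0,0,0,-0.71,0.4],[0.34,0.95,0,0,0,-0.71,0.4],[0.34,0.95,0,0,0,-0.71,0.4],[0.34,0.95,0,0,0,-0.71,0.4]]'
python3 -m creep '[[0.34,0.95,0,0,0,-0.71,0.4],[0.34,0.95,0,0,0,-0.71,0.4],[0.34,0.95,0,0,0,-0.71,0.4],[0.34,0.95,0,0,0,-0.71,0.4],[0.34,0.95,0,0,0,-0.71,0.4],[0.34,0.95,0,0,0,-0.71,0.4],[0.34,0.95,0,0,0,-0.71,0.4],[0.34,0.95,0,0,0,-0.71,0.4],[0.34,0.95,0,0,0,-0.71,0.4],[0.34,0.9,0,0,0,-0.7,0.4],[0,0,0,0,0,0,0.4],[0,0,0,0,0,0,0.4]]'
python3 t2.py 611.6 204.7 68.6 .165 .225
python3 - <<'E'
from m import *
a=np.radians(-21.4); ax=np.array([np.cos(a),np.sin(a)]); ay=np.array([-ax[1],ax[0]]); c=np.array([.6116,.2047])
for n in('side','top'):
    w=cloud(n,load(n)[1]); 
    for nm,z0,z1 in(('small',.175,.2125),('med',.097,.131)):
        m=(w[...,2]>z0)&(w[...,2]<z1)&(np.hypot(w[...,0]-c[0],w[...,1]-c[1])<.085)
        if m.sum()<20: continue
        P=w[m][:,:2]-c; s=P@ax; t=P@ay; print(n,nm,m.sum(),'along',(1000*np.percentile(s,[1,99])).round(1),'across',(1000*np.percentile(t,[1,99])).round(1))
E
```

```text
clock: 34.6
ee_pos: [0.51, -0.0786, 0.1612]
tcp_rot: [-0.001, -0.059, 0.998, 0.001]
force: [0.4, -0.8, -2.3]
width: 0.0491
gripper_force: 52.4
clock: 36.1
ee_pos: [0.6117, 0.203, 0.1608]
tcp_rot: [-0.001, 0.186, 0.982, 0.0]
force: [1.0, -1.0, -2.3]
width: 0.0492
gripper_force: 52.4
[0.6117 0.203  0.1608] y [0.3663 0.9305 0.    ] z [-1.1e-03  5.0e-04 -1.0e+00] w 0.049157982510096405 [ 1.  -1.  -2.3]
turn [-0.01 -0.02  0.02] shift [-0.    0.06]
side 474 (array([609.4, 196.8]), array([88.3, 67.4]), -24.8) mean [603.9 191.3 203. ] z [183.5 207.3 214.9]
normal [-0.112 -0.251  0.962]
top 113 (array([581.1, 193.9]), array([36.8, 35.4]), 69.6) mean [582.5 193.7 205.1] z [185.1 208.2 212.5]
normal [-0.389 -0.685  0.616]
side small 437 along [-41.4  42.9] across [-39.7  24. ]
side med 656 along [-46.9  48.7] across [-31.   29.1]
top small 146 along [-42.   43.2] across [-36.2  -4.2]
top med 149 along [-49.7  24.6] across [-29.8  -5.7]
```

```bash
python3 -m creep '[[0,0.05,-0.4,0,0,0,0.4],[0,0,-0.5,0,0,0,0.4],[0,0,-0.3,0,0,0,0.4],[0,0,-0.2,0,0,0,0.4],[0,0,-0.1,0,0,0,0.4],[0,0,-0.07,0,0,0,0.4],[0,0,-0.04,0,0,0,0.4],[0,0,0,0,0,0,0.4],[0,0,0,0,0,0,0.4]]'
```

```text
clock: 37.33
ee_pos: [0.6123, 0.2056, 0.1127]
tcp_rot: [-0.0, 0.186, 0.982, 0.001]
force: [0.3, -1.0, -1.6]
width: 0.0493
gripper_force: 52.5
```

```bash
python3 -m creep '[[0,0,-0.04,0,0,0,0.4],[0,0,-0.03,0,0,0,0.4],[0,0,0,0,0,0,0.4]]'
```

```text
clock: 37.7
ee_pos: [0.6122, 0.2055, 0.1103]
tcp_rot: [-0.0, 0.186, 0.982, 0.001]
force: [0.3, -0.7, -1.8]
width: 0.049
gripper_force: 52.5
```

```bash
python3 -m creep '[[0,0,-0.03,0,0,0,0.4],[0,0,-0.02,0,0,0,0.4],[0,0,0,0,0,0,0.4]]'; python3 -m creep '[[0,0,-0.02,0,0,0,0.4],[0,0,0,0,0,0,0.4]]'
```

```text
clock: 38.08
ee_pos: [0.6123, 0.2055, 0.1093]
tcp_rot: [-0.0, 0.186, 0.982, 0.001]
force: [-1.4, -0.3, 2.2]
width: 0.0492
gripper_force: 53.0
clock: 38.33
ee_pos: [0.6123, 0.2056, 0.1093]
tcp_rot: [-0.0, 0.186, 0.982, 0.001]
force: [-3.2, -1.4, 7.9]
width: 0.0492
gripper_force: 53.7
```

Contact. Releasing, backing off upwards, and checking the stack.

```bash
python3 -m creep '[[0,0,0.02,0,0,0,0.65],[0,0,0,0,0,0,0.75],[0,0,0,0,0,0,1],[0,0,0,0,0,0,1],[0,0,0.4,0,0,0,1],[0,0,1,0,0,0,1],[0,0,1,0,0,0,1],[0,0,1,0,0,0,1],[-1,0.4,0.5,0,0,0,1],[-1,0.5,0,0,0,0,1],[-1,0.5,0,0,0,0,1],[-1,0.5,0,0,0,0,1]]'
python3 -m creep '[[-1,0.5,0,0,0,0,1],[-0.5,0.5,0,0,0,0,1],[0,0,0,0,0,0,1]]'
python3 - <<'E'
from m import *
for n in('side','top'):
    p,d=grab(n); w=cloud(n,d)
    for z0,z1 in((.148,.168),(.118,.137),(.082,.102),(.04,.056)): top_rect(n,w,.52,.70,.1,.3,z0,z1)
    if n=='side': cv2.imwrite('pics/f.png',cv2.resize(p[100:310,170:400,::-1],(657,600),interpolation=3))
    P=w[(w[...,0]>.56)&(w[...,0]<.67)&(abs(w[...,1]+.21)<.06)&(w[...,2]>.225)]; print('knob',P.mean(0).round(4))
    a=np.radians(-21.4); ax=np.array([np.cos(a),np.sin(a)]); ay=np.array([-ax[1],ax[0]]); c=np.array([.6116,.2047])
    for z0,z1 in((.133,.163),(.097,.125),(.055,.088),(.01,.045)):
        m=(w[...,2]>z0)&(w[...,2]<z1)&(np.hypot(w[...,0]-c[0],w[...,1]-c[1])<.07); P=w[m][:,:2]-c; print('  along',(1000*np.percentile(P@ax,[1,99])).round(1),'across',(1000*np.percentile(P@ay,[1,99])).round(1))
E
```

```text
clock: 39.83
ee_pos: [0.4915, 0.263, 0.2269]
tcp_rot: [0.0, 0.186, 0.982, 0.001]
force: [0.0, 1.7, 0.4]
width: 0.0855
gripper_force: 0.0
clock: 40.2
ee_pos: [0.4464, 0.2939, 0.2267]
tcp_rot: [-0.0, 0.185, 0.983, 0.001]
force: [-0.8, -0.2, 0.1]
width: 0.0856
gripper_force: 0.0
side 390 (array([612.6, 204.4]), array([88.4, 55.1]), -21.6) mean [609.9 200.7 157. ] z [149.8 157.9 160.5]
side 229 (array([608.4, 196.5]), array([101.3,  56.5]), -31.7) mean [600.4 186.7 126.8] z [118.9 127.  135.5]
side 239 (array([599.9, 189.3]), array([119.1,  57.5]), -44.1) mean [598.1 184.2  91.4] z [ 83.3  91.2 100.1]
side 193 (array([595.8, 185.8]), array([126.7,  57.8]), -44.2) mean [594.8 181.3  48.4] z [40.5 49.  54.6]
knob [ 0.6226 -0.2099  0.25  ]
  along [-42.3  43. ] across [-26.2  25.6]
  along [-48.   48.6] across [-30.9  14.8]
  along [-54.7  54.3] across [-34.   -0.9]
  along [-58.   57.2] across [-37.6   3.9]
top 490 (array([611. , 205.4]), array([88.9, 51.3]), -22.5) mean [609.8 205.2 156.9] z [152.2 157.2 160.7]
top 135 (array([595.1, 190.8]), array([108.8,  51.7]), -49.1) mean [590.5 194.8 127. ] z [120.3 127.2 133.5]
top 130 (array([592. , 188.9]), array([121.4,  56.4]), -51.3) mean [587.4 194.9  90.7] z [83.4 90.7 98.6]
top 106 (array([590.8, 186. ]), array([130.3,  58.7]), -49.5) mean [586.2 189.7  48. ] z [41.6 47.8 53.9]
knob [ 0.6227 -0.2037  0.2543]
  along [-44.4  42.9] across [-24.6  25.4]
  along [-50.5  48. ] across [-29.8  22.6]
  along [-56.7  51.5] across [-33.1  25.7]
  along [-60.1  57.8] across [-36.1  31.2]
```

View pics/f.png

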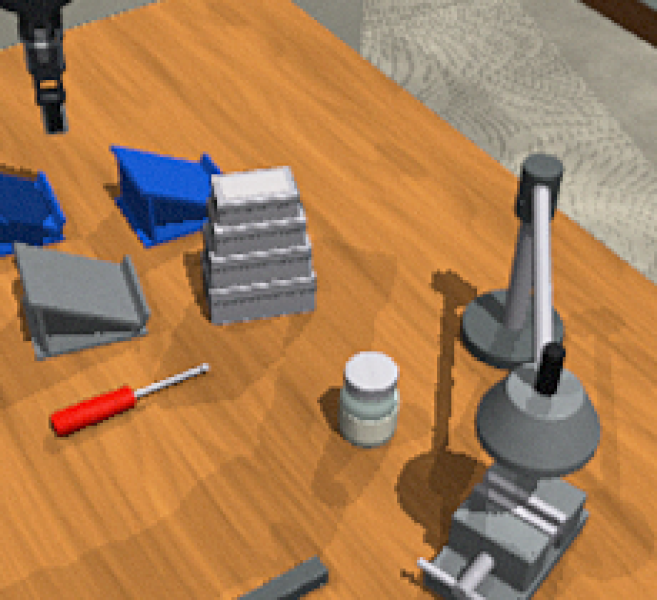

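The final view shows the four-case column square at (260,245) and the lamp head over the vice jaws at (540,430). The bystanders in view are in place and the gripper is clear. Centres agree within about 2 mm, so I'm handing in.

```bash
python3 -c "
from plant import arm; print(arm.finish_job())"
```

```text
the job is handed in; nothing more can be done
None
```

The lamp now hangs over the vice jaws and the three cases stand squarely on the big case, centred within about 2 mm; I handed the job in at about 40 s, but the hand-in reported no verdict.

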